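Find the release notch of the mould chest and pop its lid

TASK

Pop open the flat steel mould chest on the glassblowers' bench: its release tongue sits in a notch somewhere along the narrow steel ledge on the chest's front. Put the tips of the shut fingers on the ledge close beside the end block that carries the ball knob and run them along the ledge, keeping in touch with it, until they drop into the notch; then press the tongue in there fully down so that the lid comes ajar, and take the hand away. Do not lift the lid by hand or lean on the chest itself, lift nothing, and leave the other things on the bench where they are.

Things in the scene. Friction and masses are not known exactly. Their poses are not given: they have to be found in the camera images.
- chest: the chest, dark steel with a grey lid, fixed to the bench. Origin on the bench top under the middle of the front ledge; x points from the ledge to the chest's back, y along the ledge, z up. Case: x from 20 to 240 mm, 440 mm along y, rim 90 mm high. The lid's front edge is at x = 45 mm, its top 101 mm high, hinge at the back; the front edge rises 23 mm when ajar
- ledge: rigid steel ledge along the chest's front. Origin: middle of its flat top face, 90 mm above the bench; axes as the chest's. The top is 40 mm wide (x) and runs between the end blocks (y from -204 to 204 mm). One notch, 54 mm long in y, cut across the whole width, has its middle somewhere between y = -60 and 60 mm (not measured: look or feel for it)
- knob_end: end block with the ball knob, where the run begins; it may be at either end of the ledge (y = +215 or -215 mm in the ledge's frame). Steel, 22 mm along the ledge, 4 mm above the ledge's top; its knob, 20 mm in diameter, reaches 28 mm above the ledge's top. Origin: middle of the block, level with the ledge's top. The other end block has no knob
- tongue (a joint): travel of the release tongue in the notch, a steel plate 50 mm along the ledge by 36 mm, its top 9 mm below the ledge's top when up: 0 up, 0.008 m fully down (top 17 mm below the ledge's top). It moves straight down against about 5 to 8 N and stays where it is left
- lid (a joint): opening angle of the lid, rad: 0 shut, 0.12 ajar. A linkage raises it in step with the tongue
- mug: loose plastic mug, 72 mm across, 85 mm tall, stands in front of the chest; leave it alone. Origin: centre of its underside
- paperweight: loose green glass paperweight, 62 mm across, 47 mm tall, in front of the chest; leave it alone. Origin: centre of its underside
- shaper: loose wooden shaping block with a round handle, 60 mm by 50 mm, 30 mm tall, in front of the chest; leave it alone. Origin: centre of its underside
- tumbler: loose amber glass tumbler, 72 mm across, 90 mm tall, to one side; leave it alone. Origin: centre of its underside
- jacks: loose steel jacks (big tweezers), 240 mm long, lying to one side; leave it alone. Origin: centre of its underside
- tin: loose steel cup, 90 mm across, 70 mm tall, to one side; leave it alone. Origin: centre of its underside

How it is judged (in metres and radians):
On the way, in this order (a step that is already met when the one before it is completed fails the run):
1. the shut fingers touch the ledge beside the block with the ball knob (grasp point within 85 mm of the block's middle) (horizontal distance between the grasp point and knob_end between 0 and 0.085 m and x of the grasp point in the frame of ledge between -0.035 and 0.035 m and contact force between the fingers and anything else above 0.3 N), for 0.05 s.
2. they touch the ledge further along, before the notch (90 to 128 mm from the block's middle) (horizontal distance between the grasp point and knob_end between 0.09 and 0.128 m and x of the grasp point in the frame of ledge between -0.035 and 0.035 m and contact force between the fingers and anything else above 0.3 N), for 0.05 s.
3. the tongue is pressed down by the fingers inside the notch (value of joint tongue above 0.007 m and x of the grasp point in the frame of ledge between -0.035 and 0.035 m and contact force between the fingers and anything else above 0.3 N), for 0.1 s.
At the end, for the whole second after the job is handed in: the tongue is down by more than 7 of its 8 mm, the lid is ajar by more than 0.1 rad, and every loose thing is within 30 mm of where it stood (value of joint tongue above 0.007 m and value of joint lid above 0.1 rad and distance of each of mug, paperweight, shaper, tumbler, jacks, tin from where it was at the start of the episode below 0.03 m); the robot touches nothing.
It fails at once if the hand pushes on the lid or the chest's case (over 5 N) (contact force between the arm and chest above 5 N).
It fails at once if the hand pushes on the lid or the chest's case (over 5 N) (contact force between the fingers and chest above 5 N).
It fails at once if a loose thing on the bench is moved or lifted by more than 30 mm (not (distance of mug from where it was at the start of the episode below 0.03 m) or not (distance of paperweight from where it was at the start of the episode below 0.03 m) or not (distance of shaper from where it was at the start of the episode below 0.03 m) or not (distance of tumbler from where it was at the start of the episode below 0.03 m) or not (distance of jacks from where it was at the start of the episode below 0.03 m) or not (distance of tin from where it was at the start of the episode below 0.03 m)).
It also fails if it takes over 58 s, if anything falls off the work surface, if the arm or the gripper's body presses on something with over 40 N, if the wrist force passes 120 N, or if a joint passes its speed limit or range.

ROBOT

A 7-joint arm with a two-finger parallel gripper is mounted at the origin on the work surface. World frame = base frame: x ahead of the robot, y to its left, z up, the work surface at z = 0. Lengths are in mm, angles in rad, forces in N, time in s.
With the tool pointing down it reaches from about 400 to 850 mm from the base axis. Payload 10.4 kg.
Tool frame: the origin (TCP) lies midway between the tips of the shut fingers; the grasp point (between the pads) lies 19 mm behind it; z points along the fingers, y is the line along which they close (so a half turn about z gives the same grasp; the last joint's range is limited). The gripper opens to 87 mm and grips with 3 to 60 N. Pads are 19 mm wide; open, the fingers measure 117 mm over their backs; the gripper's body (75 mm by 190 mm) begins 51 mm behind the grasp point.
Start: joints at [1.088, 0.332, -0.065, 1.46, 0.022, 1.35, -0.088], TCP at [277.38, -560.101, 222.576] pointing down, gripper open.
Joint ranges: [-2.6, 2.6], [-0.5, 2.12], [-1.47, 1.34], [0.16, 2.42], [-1.27, 4.41], [0.06, 2.06], [-2.6, 2.6]. Speed limits (rad/s): [2.22, 2.22, 2.79, 2.79, 3.14, 3.14, 3.14].

INTERFACE

Orientations are given as a 3x3 rotation matrix whose columns are the frame's x, y, z axes.
In Python, from bench import arm gives the robot as it stands.
- The arm moves only by the tool drive_tool, never from a script. Its argument "rows" is a list of rows, each an object with "hand": the closure, from -1 (fully open) to 1 (shut); "offset": the shift along the tool's x, y, z in m, a list of three; "twist": the turn, a rotation vector about the tool's x, y, z in rad, a list of three. In form: [{"hand": hand, "offset": [x, y, z], "twist": [ax, ay, az]}, ...]. A call has 1 to 8 rows; each row is the pose to reach, as a shift and turn from the pose commanded when the call began, along the tool's axes at that moment; what a row does not reach only later rows make up. A row lasts 1/8 s, in which the tool goes at most 62.5 mm and 10.7 degrees, less where a joint would pass 70% of its speed; a pose out of reach is approached as far as the arm can. A call with a gripper value outside its range is refused whole. The fingers move at their own pace and stop on an object; the grip force is fixed at half the most. Time passes only in rows, so rows that repeat a pose let the fingers close. It gives the time, the measured TCP pose, the force, the opening and the grip force at its end, in the units of the state.
- arm.read_state(): the state, without advancing time (a new reading comes with each control period).
- arm.grab_frame(name): name is "scene" or "top" or "wrist"; returns a dict with "pixels" (400x640x3 uint8, red, green, blue), "fov_y" (degrees; the focal length in pixels is half the picture's height over the tangent of half this angle, whatever the lens; pixels are square), "cx", "cy" (the principal point, pixels), "R" (3x3) and "t" (3): a world point X has camera coordinates R X + t. Camera axes: x right, y down, z forward; pixel columns grow to the right and rows downward; lengths in mm; the calibration is good to about 2 mm. A picture is of the moment at which its call begins. There is no depth.
- arm.hand_in(): hands the job in; it is judged then, once.
The state is a dict: "time": time; "q": joint angles; "joint_velocities": joint speeds; "joint_torque": joint torques, N m; "eef_pos": TCP position; "tcp_rot": TCP orientation; "force": force on the tool from outside, world axes, zero at the start; "ft_torque": the same for the moment, N m; "width": finger opening in mm; "gripper_force": force on a finger pad.
Only numpy, scipy, OpenCV 4.12 (cv2) and the standard library are available. Lean on these libraries where they do the work, as an engineer would, in place of code of your own. Each camera call takes 0.05 s, during which the arm holds its last target. There are 200 camera calls.

## Working session

There is one attempt and no reset: what is moved stays moved. The work goes in short steps, Python scripts to look and compute and a tool call to move; the robot and the scene stay as the last step left them, time stands still between calls to the robot, and variables do not carry over. Pictures are saved under pics/ and viewed, at most 10 in all, crops included, and the job is handed in when it is done.

Besides the shell and the picture viewer there is one more tool, called after "Request:" by a JSON object that holds its "name" and its "arguments", one argument or row to a line. drive_tool: Moves the arm, as the interface text tells. Its arguments: {"type":"object","properties":{"rows":{"type":"array"}},"required":["rows"]}

```bash
mkdir -p pics; python3 - <<'E'
from bench import arm
import cv2,pickle,numpy as np
d={}
for n in("scene","top"):
    f=arm.grab_frame(n);d[n]=f;cv2.imwrite(f"pics/{n}1.png",f["pixels"][...,::-1])
    print(n,f["fov_y"],f["cx"],f["cy"],np.round(f["R"],3).tolist(),np.round(f["t"],1))
pickle.dump(d,open("f.pkl","wb"))
s=arm.read_state();print(s["time"],s["eef_pos"],np.round(s["tcp_rot"],3),s["force"],s["width"])
E
```

```text
scene 56.57988747703125 320.3740085708391 197.26348844775558 [[0.793, 0.609, -0.005], [0.4, -0.527, -0.75], [-0.459, 0.593, -0.662]] [-469.2 -172.9 1411.5]
top 52.54286938429452 319.54518326049737 198.9329153524456 [[0.0, -1.0, -0.013], [-0.999, 0.0, -0.039], [0.039, 0.013, -0.999]] [-1.2000e+00  5.5980e+02  1.4588e+03]
0.1 [ 277.19995172 -559.78496584  221.84944907] [[ 0.896  0.444 -0.001]
 [ 0.444 -0.896  0.001]
 [-0.    -0.001 -1.   ]] [-0.326747   -0.27571042 -0.34566444] 87.078026700091
```

View pics/top1.png

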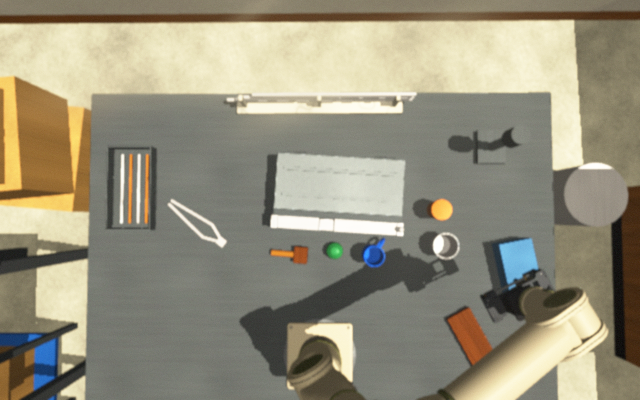

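View pics/scene1.png

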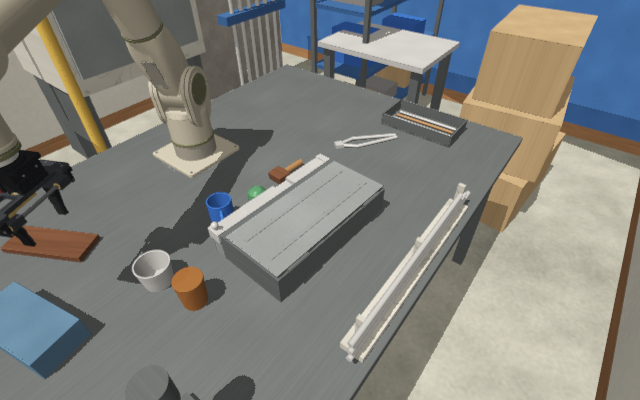

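The top view shows the chest at about (338,190), with the white ledge running from (271,222) to (404,230). The knob seems to be at the right end (~(401,229)), which is the -y world side. There are marks near x≈320-335 that may be the notch, so I'll enlarge both views.

```bash
python3 - <<'E'
import cv2,pickle,numpy as np
d=pickle.load(open("f.pkl","rb"))
a=cv2.resize(d["top"]["pixels"][205:245,260:420],None,fx=5,fy=5,interpolation=cv2.INTER_CUBIC)
b=cv2.resize(d["scene"]["pixels"][145:245,200:340],None,fx=4,fy=4,interpolation=cv2.INTER_CUBIC)
c=np.zeros((600,800,3),np.uint8);c[:200]=a;c[200:600,:560]=b
cv2.imwrite("pics/z.png",c[...,::-1])
E
```

```text
(no output)
```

View pics/z.png

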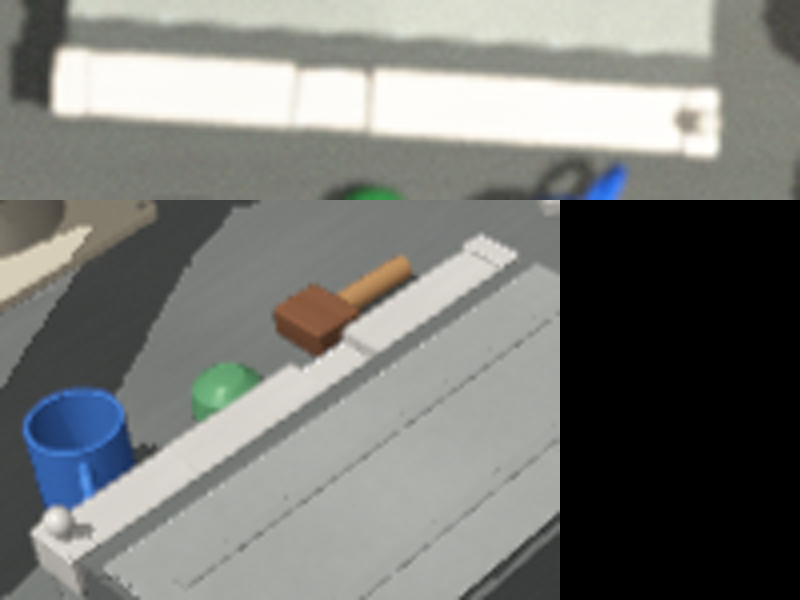

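Both views agree. The knob is on the right (-y world) end. The notch is at crop x≈298–370 of the top view, and the ledge's corners are at (55,48), (720,90), (718,156) and (53,115).

```bash
cat > h.py <<'E'
import numpy as np
def ray(f,u,v,z):
    fl=200/np.tan(np.radians(f["fov_y"])/2)
    R=np.array(f["R"]);t=np.array(f["t"]);o=-R.T@t
    d=R.T@np.array([(u-f["cx"])/fl,(v-f["cy"])/fl,1]);return o+d*(z-o[2])/d[2]
E
python3 - <<'E'
import pickle;from h import *
d=pickle.load(open("f.pkl","rb"));f=d["top"]
g=lambda x,y,z=90:ray(f,260+x/5-.4,205+y/5-.4,z)
c=[g(55,48,92),g(720,90,92),g(718,156,92),g(53,115,92)];c=np.array(c);print(c.round(1))
print("mid",c.mean(0));ax=(c[0]+c[3]-c[1]-c[2])/2;print(np.linalg.norm(ax),ax/np.linalg.norm(ax))
e=ax/np.linalg.norm(ax)
for p in((296,97),(370,100)):print("notch y",(g(*p)-c.mean(0))@e)
for p in((376,165),):print(g(*p,20))
from bench import arm
print(arm.read_state()["q"])
E
```

```text
[[ 504.3  165.5   92. ]
 [ 475.9 -288.9   92. ]
 [ 431.  -287.2   92. ]
 [ 458.5  166.6   92. ]]
mid [467.41998705 -61.0006527   92.        ]
454.9724303920023 [0.06157806 0.99810227 0.        ]
notch y 61.394791656745724
notch y 10.719742370771081
[420.54634058 -56.12002161  20.        ]
[ 1.08842023  0.33278867 -0.06471762  1.46085017  0.02159235  1.34989054
 -0.08851057]
```

Estimates: ledge middle ≈ (467,-61), y axis (0.062,0.998), knob at the -y end, notch middle y≈36. I'll move above the starting place, shut the fingers and turn them along the ledge.

Request:
{"name": "drive_tool", "arguments": {
  "rows": [
    {"hand": 1,"offset": [0.04,-0.03,0],"twist": [0,0,0.1]},
    {"hand": 1,"offset": [0.09,-0.065,0],"twist": [0,0,0.2]},
    {"hand": 1,"offset": [0.135,-0.1,0],"twist": [0,0,0.3]},
    {"hand": 1,"offset": [0.18,-0.13,0],"twist": [0,0,0.4]},
    {"hand": 1,"offset": [0.225,-0.165,0],"twist": [0,0,0.522]},
    {"hand": 1,"offset": [0.27,-0.2,0],"twist": [0,0,0.522]},
    {"hand": 1,"offset": [0.317,-0.232,0.02],"twist": [0,0,0.522]},
    {"hand": 1,"offset": [0.317,-0.232,0.04],"twist": [0,0,0.522]}
  ]
}}

```text
time: 1.1
eef_pos: [460.6, -206.7, 182.2]
tcp_rot: [[0.999, -0.055, 0.001], [-0.055, -0.999, 0.001], [0.001, -0.001, -1.0]]
force: [0.6, -1.0, -0.3]
width: 14.9
gripper_force: 0.0
```

Request:
{"name": "drive_tool", "arguments": {
  "rows": [
    {"hand": 1,"offset": [0,0,0],"twist": [0,0,0]},
    {"hand": 1,"offset": [0,0,0],"twist": [0,0,0]},
    {"hand": 1,"offset": [0,0,0],"twist": [0,0,0]}
  ]
}}

```text
time: 1.48
eef_pos: [458.6, -212.4, 183.4]
tcp_rot: [[0.998, -0.064, 0.001], [-0.064, -0.998, -0.001], [0.001, 0.001, -1.0]]
force: [-1.1, -0.3, -0.1]
width: 0.4
gripper_force: 0.0
```

```bash
python3 - <<'E'
from bench import arm
import cv2,pickle
from h import *
f=arm.grab_frame("wrist");pickle.dump(f,open("w.pkl","wb"));t=arm.grab_frame("top")["pixels"]
o=np.vstack([f["pixels"],cv2.resize(t[190:250,250:430],(640,213),interpolation=cv2.INTER_CUBIC)])[:600]
cv2.imwrite("pics/w1.png",o[...,::-1])
s=arm.read_state();print(s["time"],s["eef_pos"],np.round(s["tcp_rot"],3),s["force"],s["width"],s["q"])
E
```

```text
1.575 [ 458.57963935 -212.1032231   183.18117907] [[ 0.998 -0.063  0.001]
 [-0.063 -0.998 -0.   ]
 [ 0.001  0.    -1.   ]] [-0.11071922 -0.07872056 -0.0750471 ] 0.6710756640830362 [ 0.63369249  0.11329015 -0.30992378  1.81313436  0.03692481  1.21973885
 -1.32105421]
```

View pics/w1.png

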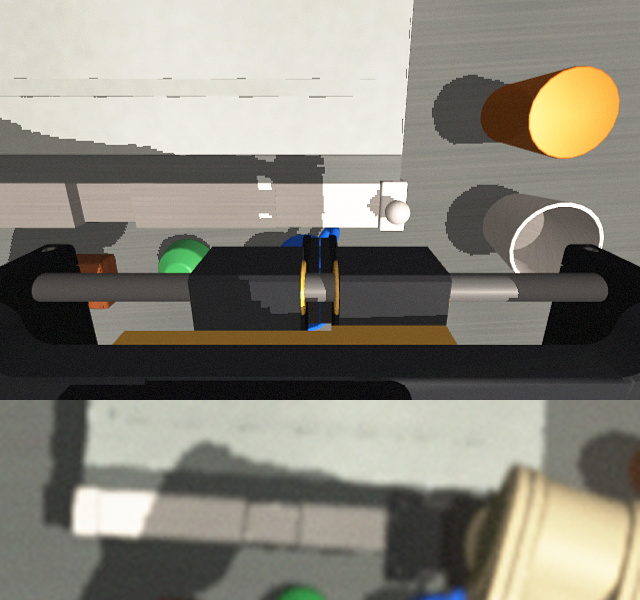

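The wrist view shows the ledge at rows ~182–228, the knob block at u≈380–407, and the notch's near edge at u≈80 (top) to 84. I'll check the ledge line and the notch edge from here.

```bash
python3 - <<'E'
import pickle;from h import *
f=pickle.load(open("w.pkl","rb"))
mid=np.array([467.4,-61,90]);e=np.array([.0616,.9981,0]);n=np.array([.9981,-.0616,0])
for k,(u,v,z) in dict(back=(200,182,90),front=(200,228,90),back2=(350,182,90),front2=(350,228,90),nb=(78,183,90),nf=(85,227,90),bR=(407,181,94),bRf=(405,231,94)).items():
    p=ray(f,u,v,z);print(k,p.round(1),"x",round((p-mid)@n,1),"y",round((p-mid)@e,1))
p=np.array([458.6,-212.1,90]);print("tcp",(p-mid)@n,(p-mid)@e)
E
```

```text
back [ 484.3 -113.2   90. ] x 20.1 y -51.1
front [ 443.3 -106.2   90. ] x -21.3 y -46.6
back2 [ 476.4 -239.6   90. ] x 20.0 y -177.7
front2 [ 435.  -238.2   90. ] x -21.4 y -178.9
nb [489.9 -10.1  90. ] x 19.3 y 52.1
nf [450.5  -5.3  90. ] x -20.3 y 54.6
bR [ 475.2 -286.6   94. ] x 21.7 y -224.7
bRf [ 430.8 -285.6   94. ] x -22.7 y -226.4
tcp 0.5244800000000448 -151.35499
```

The ledge line is good to ~1 mm, and the TCP is 64 mm from the knob block. Now descending to contact.

Request:
{"name": "drive_tool", "arguments": {
  "rows": [
    {"hand": 1,"offset": [0,0,0.03],"twist": [0,0,0]},
    {"hand": 1,"offset": [0,0,0.06],"twist": [0,0,0]},
    {"hand": 1,"offset": [0,0,0.08],"twist": [0,0,0]},
    {"hand": 1,"offset": [0,0,0.087],"twist": [0,0,0]},
    {"hand": 1,"offset": [0,0,0.089],"twist": [0,0,0]},
    {"hand": 1,"offset": [0,0,0.089],"twist": [0,0,0]}
  ]
}}

```text
time: 2.33
eef_pos: [459.0, -211.8, 94.3]
tcp_rot: [[0.998, -0.062, 0.001], [-0.062, -0.998, -0.001], [0.001, 0.001, -1.0]]
force: [0.2, 0.3, 0.0]
width: 0.5
gripper_force: 0.0
```

Request:
{"name": "drive_tool", "arguments": {
  "rows": [
    {"hand": 1,"offset": [0,0,0.002],"twist": [0,0,0]},
    {"hand": 1,"offset": [0,0,0.004],"twist": [0,0,0]},
    {"hand": 1,"offset": [0,0,0.005],"twist": [0,0,0]},
    {"hand": 1,"offset": [0,0,0.005],"twist": [0,0,0]}
  ]
}}

```text
time: 2.82
eef_pos: [458.9, -211.7, 90.4]
tcp_rot: [[0.998, -0.062, 0.001], [-0.062, -0.998, -0.001], [0.001, 0.001, -1.0]]
force: [-7.5, 3.3, 18.8]
width: 0.3
gripper_force: 9.7
```

Request:
{"name": "drive_tool", "arguments": {
  "rows": [
    {"hand": 1,"offset": [0,-0.006,-0.0003],"twist": [0,0,0]},
    {"hand": 1,"offset": [0,-0.012,-0.0003],"twist": [0,0,0]},
    {"hand": 1,"offset": [0,-0.018,-0.0003],"twist": [0,0,0]},
    {"hand": 1,"offset": [0,-0.024,-0.0003],"twist": [0,0,0]},
    {"hand": 1,"offset": [0,-0.03,-0.0003],"twist": [0,0,0]},
    {"hand": 1,"offset": [0,-0.036,-0.0003],"twist": [0,0,0]},
    {"hand": 1,"offset": [0,-0.042,-0.0003],"twist": [0,0,0]},
    {"hand": 1,"offset": [0,-0.048,-0.0003],"twist": [0,0,0]}
  ]
}}

```text
time: 3.82
eef_pos: [462.6, -165.6, 90.4]
tcp_rot: [[0.998, -0.064, 0.003], [-0.064, -0.998, -0.003], [0.003, 0.003, -1.0]]
force: [-0.5, -6.8, 8.2]
width: 0.5
gripper_force: 4.5
```

Request:
{"name": "drive_tool", "arguments": {
  "rows": [
    {"hand": 1,"offset": [0,-0.006,0.0003],"twist": [0,0,0]},
    {"hand": 1,"offset": [0,-0.012,0.0003],"twist": [0,0,0]},
    {"hand": 1,"offset": [0,-0.018,0.0003],"twist": [0,0,0]},
    {"hand": 1,"offset": [0,-0.024,0.0003],"twist": [0,0,0]},
    {"hand": 1,"offset": [0,-0.03,0.0003],"twist": [0,0,0]},
    {"hand": 1,"offset": [0,-0.036,0.0003],"twist": [0,0,0]},
    {"hand": 1,"offset": [0,-0.042,0.0003],"twist": [0,0,0]},
    {"hand": 1,"offset": [0,-0.048,0.0003],"twist": [0,0,0]}
  ]
}}

```text
time: 4.82
eef_pos: [465.9, -118.1, 90.4]
tcp_rot: [[0.998, -0.064, 0.004], [-0.064, -0.998, -0.004], [0.004, 0.003, -1.0]]
force: [-1.1, -7.7, 12.3]
width: 0.4
gripper_force: 5.9
```

Request:
{"name": "drive_tool", "arguments": {
  "rows": [
    {"hand": 1,"offset": [0,-0.006,0.0003],"twist": [0,0,0]},
    {"hand": 1,"offset": [0,-0.012,0.0003],"twist": [0,0,0]},
    {"hand": 1,"offset": [0,-0.018,0.0003],"twist": [0,0,0]},
    {"hand": 1,"offset": [0,-0.024,0.0003],"twist": [0,0,0]},
    {"hand": 1,"offset": [0,-0.03,0.0003],"twist": [0,0,0]},
    {"hand": 1,"offset": [0,-0.036,0.0003],"twist": [0,0,0]},
    {"hand": 1,"offset": [0,-0.042,0.0003],"twist": [0,0,0]},
    {"hand": 1,"offset": [0,-0.048,0.0003],"twist": [0,0,0]}
  ]
}}

```text
time: 5.82
eef_pos: [469.2, -70.7, 90.4]
tcp_rot: [[0.998, -0.064, 0.004], [-0.064, -0.998, -0.004], [0.005, 0.004, -1.0]]
force: [-0.0, -10.5, 14.7]
width: 0.2
gripper_force: 7.4
```

Request:
{"name": "drive_tool", "arguments": {
  "rows": [
    {"hand": 1,"offset": [-0.001,-0.006,0.0],"twist": [0,0,0]},
    {"hand": 1,"offset": [-0.001,-0.012,0.0],"twist": [0,0,0]},
    {"hand": 1,"offset": [-0.002,-0.018,0.0],"twist": [0,0,0]},
    {"hand": 1,"offset": [-0.002,-0.024,0.0],"twist": [0,0,0]},
    {"hand": 1,"offset": [-0.002,-0.03,0.0],"twist": [0,0,0]},
    {"hand": 1,"offset": [-0.002,-0.035,0.0],"twist": [0,0,0]},
    {"hand": 1,"offset": [-0.002,-0.04,0.0],"twist": [0,0,0]},
    {"hand": 1,"offset": [-0.002,-0.044,0.0],"twist": [0,0,0]}
  ]
}}

```text
time: 6.82
eef_pos: [468.1, -23.3, 88.1]
tcp_rot: [[0.998, -0.062, -0.0], [-0.062, -0.998, 0.0], [-0.0, -0.0, -1.0]]
force: [-0.4, 0.1, -0.8]
width: 0.6
gripper_force: 0.0
```

Request:
{"name": "drive_tool", "arguments": {
  "rows": [
    {"hand": 1,"offset": [0,0,0.001],"twist": [0,0,0]},
    {"hand": 1,"offset": [0,0,0.003],"twist": [0,0,0]},
    {"hand": 1,"offset": [0,0,0.003],"twist": [0,0,0]}
  ]
}}

```text
time: 7.2
eef_pos: [468.0, -24.0, 85.0]
tcp_rot: [[0.998, -0.063, -0.0], [-0.063, -0.998, -0.0], [-0.0, 0.0, -1.0]]
force: [0.1, 0.5, 0.6]
width: 0.4
gripper_force: 0.0
```

The tips have dropped into the notch (z 85, no force), so I'll press the tongue down.

Request:
{"name": "drive_tool", "arguments": {
  "rows": [
    {"hand": 1,"offset": [0,0,0.002],"twist": [0,0,0]},
    {"hand": 1,"offset": [0,0,0.004],"twist": [0,0,0]},
    {"hand": 1,"offset": [0,0,0.006],"twist": [0,0,0]},
    {"hand": 1,"offset": [0,0,0.008],"twist": [0,0,0]},
    {"hand": 1,"offset": [0,0,0.01],"twist": [0,0,0]},
    {"hand": 1,"offset": [0,0,0.0115],"twist": [0,0,0]},
    {"hand": 1,"offset": [0,0,0.0125],"twist": [0,0,0]},
    {"hand": 1,"offset": [0,0,0.0125],"twist": [0,0,0]}
  ]
}}

```text
time: 8.2
eef_pos: [468.3, -23.9, 73.3]
tcp_rot: [[0.998, -0.062, 0.0], [-0.062, -0.998, -0.0], [0.0, 0.0, -1.0]]
force: [-5.3, -0.5, 13.5]
width: 0.6
gripper_force: 6.6
```

Request:
{"name": "drive_tool", "arguments": {
  "rows": [
    {"hand": 1,"offset": [0,0,0.0007],"twist": [0,0,0]},
    {"hand": 1,"offset": [0,0,0.0007],"twist": [0,0,0]},
    {"hand": 1,"offset": [0,0,0.0007],"twist": [0,0,0]}
  ]
}}

```text
time: 8.57
eef_pos: [468.3, -23.9, 73.2]
tcp_rot: [[0.998, -0.062, 0.0], [-0.062, -0.998, -0.001], [0.0, 0.001, -1.0]]
force: [-8.8, -0.5, 21.6]
width: 0.7
gripper_force: 10.9
```

Request:
{"name": "drive_tool", "arguments": {
  "rows": [
    {"hand": 1,"offset": [0,0,-0.01],"twist": [0,0,0]},
    {"hand": 1,"offset": [0,0,-0.025],"twist": [0,0,0]},
    {"hand": 1,"offset": [0,0,-0.05],"twist": [0,0,0]},
    {"hand": 1,"offset": [0,0,-0.08],"twist": [0,0,0]},
    {"hand": 1,"offset": [0,0,-0.11],"twist": [0,0,0]},
    {"hand": 1,"offset": [0,0,-0.14],"twist": [0,0,0]},
    {"hand": 1,"offset": [0,0,-0.14],"twist": [0,0,0]},
    {"hand": 1,"offset": [0,0,-0.14],"twist": [0,0,0]}
  ]
}}

```text
time: 9.57
eef_pos: [468.0, -23.7, 211.8]
tcp_rot: [[0.998, -0.062, -0.0], [-0.062, -0.998, -0.0], [-0.0, 0.0, -1.0]]
force: [0.3, 0.4, -0.6]
width: 0.2
gripper_force: 0.0
```

```bash
python3 - <<'E'
from bench import arm
import cv2,numpy as np
a=arm.grab_frame("scene")["pixels"];b=arm.grab_frame("wrist")["pixels"]
o=np.zeros((600,800,3),np.uint8);o[:250,:400]=cv2.resize(b,(400,250));o[250:600,:560]=cv2.resize(a[90:310,90:442],(560,350),interpolation=cv2.INTER_CUBIC)
cv2.imwrite("pics/end.png",o[...,::-1]);s=arm.read_state();print(s["time"],s["eef_pos"],s["force"])
E
```

```text
9.675 [467.68506783 -23.74416107 211.24165836] [ 0.19513412 -0.32218616  0.10920108]
```

View pics/end.png

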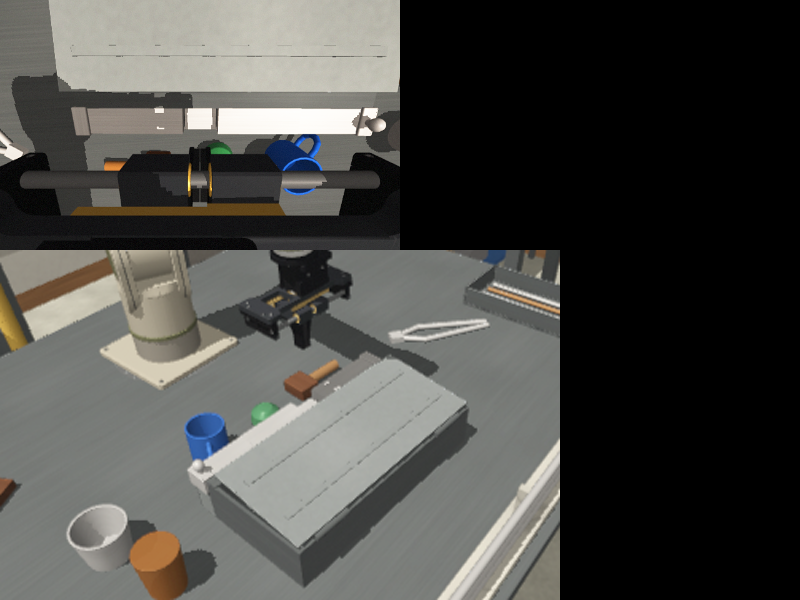

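The scene view shows the lid raised ajar, with its front edge lifted around (220,470). The hand is clear and the loose things look to be where they started.

```bash
python3 -c "
from bench import arm
print(arm.hand_in())"
```

```text
the job is handed in; nothing more can be done
None
```

I ran the shut fingers along the ledge from beside the knob block, they dropped into the notch, and I pressed the tongue to its stop. The lid is ajar in the last picture, the hand is clear, the loose things look undisturbed, and the job was handed in at about 10 s; hand-in returned no verdict.

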